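Clamp a foam block in the cutting box

TASK

Make the white foam block in the plywood cutting box ready for the knife: push it along the channel until its end sits fully home against the end stop, and only then push the green clamp handle over and down, past its dead point, until it snaps into lock with the rubber pad pressing on the block. Only push: do not lift the block, and leave the pen, knife, rule, other foam pieces and cups where they are.

Things in the scene. Friction and masses are not known exactly. Their poses are not given: they have to be found in the camera images.
- jig: cutting box fixed to the bench: plywood board 340 x 200 x 18 mm. Origin: centre of its underside; z up, +x along the channel from clamp end to open end. Two side rails, inner faces y = +-42 mm, 15 mm thick, tops 54 mm above the bench, x = -80 to 166 mm. End stop between them (see stop_face). At x = -166 to -80 mm a wooden riser 70 mm wide, top at 62 mm, carries a steel toggle clamp
- stop_face (a point): middle of the end stop's working face, at x = -62 mm in the jig's frame, 48 mm above the bench (30 mm above the channel floor); the stop's top is 54 mm above the bench; axes as the jig's. The block's -x end must come to rest on this face
- foam_block: the work: stiff white foam block 140 x 80 x 60 mm (x, y, z), about 0.12 kg, a grey line across its top. Origin: centre of its underside, on the channel floor 18 mm above the bench; x along the channel, -x end towards the stop, 2 mm play at each rail, 24 mm proud of the rails. It starts 25 to 80 mm short of the stop; home, its origin is at jig x = 8 mm. Slides with about 1 N; push its +x end face
- clamp_handle (a joint): angle (rad) between clamp handle and clamp bar: 0 locked, dead point about 0.2, open, about 1.65 to 2.0, at the start (handle 70 to 85 degrees above level). Shrinks as the handle is pushed to the jig's -x side and down. Light (under 1 N) and stays put until 0.55; there the pad meets the block and a spring resists, at most 5 N at the tip; past the dead point it snaps to 0 by itself. Let go before, it springs back
- handle_end (a point): tip of the clamp handle, on the axis of its round green sleeve (18 mm thick, last 85 mm; handle 133 mm from its pin). Turns with the handle: -x points from pin to tip, y = jig y, z square to the handle on the side to push (faces the bar when open, up when locked): push along -z. It swings in the jig's plane y = 0. Open: 0.22 m above the bench; locked: jig x = -262 mm, 120 mm up, 6 degrees above level
- bar_pin (a point): fixed pin on which the clamp's steel bar turns: jig x = -105 mm, y = 0, 100 mm above the bench; axes as the jig's. The bar (12 x 12 mm) reaches 89 mm from here towards +x: nearly level when locked, slanting up 30 to 45 degrees when open, out of the block's way; there is room for shut fingers between raised bar and raised handle
- clamp_pad: spring-mounted pressure pad under the free end of the bar: black rubber disc 44 mm wide, 7 mm thick, on a steel spindle. Origin: where the spindle crosses the bar's axis, 29 mm above the pad's underside; z along the spindle. Locked, it presses on the block's top with about 19 N, at jig x = -20 mm, 42 mm from the stop
- pen: bystander: teal and white pen, 140 x 10 x 11 mm, loose on the jig's board beside a rail; origin under its middle, x along it
- knife: bystander: yellow craft knife, 185 x 20 x 12 mm, loose on the jig's board beside the other rail; origin under its middle, x towards the blade
- steel_rule: bystander: steel rule 310 x 30 x 3 mm on the green cutting mat to the robot's right; origin under its centre, x along it
- foam_offcut: bystander: white foam offcut 105 x 42 x 28 mm on the cutting mat; origin under its centre
- foam_blank: bystander: spare white foam blank 110 x 75 x 55 mm on the cutting mat; origin under its centre
- cup_a: bystander: white ceramic cup, 80 mm wide and 62 mm high, in a cell of the grey divided box (260 x 340 x 100 mm) to the robot's left; origin under its centre
- cup_b: bystander: blue ceramic cup of the same size in another cell of that box; origin under its centre

How it is judged:
By the outcome, as a careful person would: the job done as asked, in the order asked, and still so for the second after the job is handed in, with the robot touching nothing.
It also fails if it takes over 45 s, if anything falls off the work surface, if the arm or the gripper's body presses on something with over 40 N, if the wrist force passes 120 N, or if a joint passes its speed limit or range.

ROBOT

A 7-joint arm with a two-finger parallel gripper is mounted at the origin on the work surface. World frame = base frame: x ahead of the robot, y to its left, z up, the work surface at z = 0. Lengths are in mm, angles in degrees, forces in N, time in s.
With the tool pointing down it reaches from about 350 to 775 mm from the base axis. Payload 3.1 kg.
Tool frame: the origin (TCP) lies midway between the tips of the shut fingers; the grasp point (between the pads) lies 19 mm behind it (arm.grasp_offset is the distance from the TCP to the grasp point, in mm); z points along the fingers, y is the direction in which the jaws open and shut (so a half turn about z gives the same grasp; the last joint's range is limited). The gripper opens to 85 mm and grips with 20 to 120 N. Pads are 22 mm wide; open, the fingers measure 114 mm over their backs; the gripper's body (76 mm by 85 mm) begins 54 mm behind the grasp point. The pads swing forward as they close: fully open they stand 13 mm farther back than shut.
Start: joints at [-79.166, 17.813, 0.802, 86.603, -0.252, 75.585, -1.558], TCP at [125.787, 535.439, 231.304] pointing down, gripper open.
Joint ranges: [-154.91, 154.91], [-16.99, 109.72], [-72.82, 74.43], [7.12, 147.25], [-82.49, 262.49], [11.32, 116.49], [-174.64, 174.64]. Speed limits (degrees/s): [159.86, 159.86, 180, 180, 180, 180, 180].

INTERFACE

Orientations are given as a 3x3 rotation matrix whose columns are the frame's x, y, z axes.
In Python, from plant import arm gives the robot as it stands.
- The arm moves only by the tool step_arm, never from a script. Its argument "commands" is a list of rows, each an object with "linear": the shift along the world's x, y, z in cm, a list of three; "spin": the turn about the world's z in rad; "fingers": the finger opening in cm, from 0 to 8.54. A call has 1 to 8 rows; each row is the pose to reach, as a shift and turn from the pose commanded when the call began; what a row does not reach only later rows make up. A row lasts 1/10 s, in which the tool goes at most 50 mm and 8.59 degrees, less where a joint would pass 70% of its speed; a pose out of reach is approached as far as the arm can. A call with a gripper value outside its range is refused whole. The fingers move at their own pace and stop on an object; "grip_force" is the grip in N (left out, the last holds). Time passes only in rows, so rows that repeat a pose let the fingers close. It gives the time, the measured TCP pose, the force and the opening at its end, in the units of the state.
- arm.get_state(): the state, without advancing time (a new reading comes with each control period).
- arm.capture(name): name is "scene" or "top" or "wrist"; returns the picture (400x640x3 uint8, red, green, blue); there is no depth.
- arm.calibration(name): a dict with "fx", "fy", "cx", "cy" (pixels), "xyz" and "attitude" of the camera in the world. Camera axes: x right, y down, z forward; pixel columns grow to the right and rows downward; lengths in mm; the calibration is good to about 2 mm. A picture is of the moment at which its call begins: read the wrist's pose just before it. calibration takes no time and is no camera call; for the wrist camera it gives the pose at the moment of the call.
- arm.job_done(): hands the job in, once; it reports no verdict.
The state is a dict: "time_s": time; "joint_positions": joint angles; "qvel": joint speeds; "effort": joint torques, N m; "tcp_pos": TCP position; "ee_rot": TCP orientation; "contact_force": force on the tool from outside, world axes, zero at the start; "ft_torque": the same for the moment, N m; "grip_width": opening from 0.0 (shut) to 1.0 (fully open).
Only numpy, scipy, OpenCV 4.12 (cv2) and the standard library are available. Lean on these libraries where they do the work, as an engineer would, in place of code of your own. Each camera call takes 0.05 s, during which the arm holds its last target.

## Working session

There is one attempt and no reset: what is moved stays moved. The work goes in short steps, Python scripts to look and compute and a tool call to move; the robot and the scene stay as the last step left them, time stands still between calls to the robot, and variables do not carry over. Pictures are saved under pics/ and viewed, and the job is handed in when it is done.

Besides the shell and the picture viewer there is one more tool, called as a command line: name --argument value ..., lists and objects as JSON in quotes. step_arm: Moves the arm, as the interface text tells. Its arguments: {"type":"object","properties":{"commands":{"type":"array"},"grip_force":{"type":"number"}},"required":["commands"]}

```bash
ls; mkdir -p pics; python3 - <<'E'
from plant import arm
import cv2
for n in("scene","top"):
    c=arm.calibration(n);print(n,c)
    cv2.imwrite(f"pics/{n}0.png",arm.capture(n)[:,:,::-1])
s=arm.get_state();print(s)
E
```

```text
pics
scene {'fx': 367.50505962799895, 'fy': 367.50505962799895, 'cx': 318.30066289624904, 'cy': 192.03841280961873, 'xyz': array([ 942.82405446, -321.45481203,  943.73394026]), 'attitude': array([[ 0.63248421,  0.66166183, -0.40270007],
       [ 0.77452261, -0.54619504,  0.31903872],
       [-0.00885703, -0.51368726, -0.85793179]])}
top {'fx': 422.9697908758855, 'fy': 422.9697908758855, 'cx': 325.2121231699306, 'cy': 200.1278717855042, 'xyz': array([ 379.32869548,  -23.12569617, 1258.57939492]), 'attitude': array([[-0.00416762, -0.99054628,  0.13711565],
       [-0.99977477,  0.00698076,  0.0200421 ],
       [-0.0208098 , -0.13700124, -0.99035227]])}
{'time_s': 0.1, 'joint_positions': array([-79.16315459,  17.85721737,   0.80112517,  86.68259467,
        -0.25132313,  75.5850817 ,  -1.5585111 ]), 'qvel': array([ 0.03673657, -0.17027391, -0.00140417, -0.08922314,  0.00744662,
       -0.15796956,  0.10640922]), 'effort': array([ 6.90744182e-04, -3.80857658e+01,  1.46449129e-01, -2.31239462e+01,
        1.22481136e-02,  8.17664957e-03, -2.56088731e-05]), 'tcp_pos': array([125.67233725, 534.77508634, 230.31787125]), 'ee_rot': array([[-9.73495235e-01,  2.28706958e-01, -3.93732899e-04],
       [ 2.28707275e-01,  9.73492947e-01, -2.11291985e-03],
       [-9.99432727e-05, -2.14696699e-03, -9.99997690e-01]]), 'contact_force': array([ 0.59802259, -0.02720231, -0.0899639 ]), 'ft_torque': array([-0.03133889, -0.04178692,  0.03116456]), 'grip_width': 1.0005538070211883}
```

View pics/scene0.png

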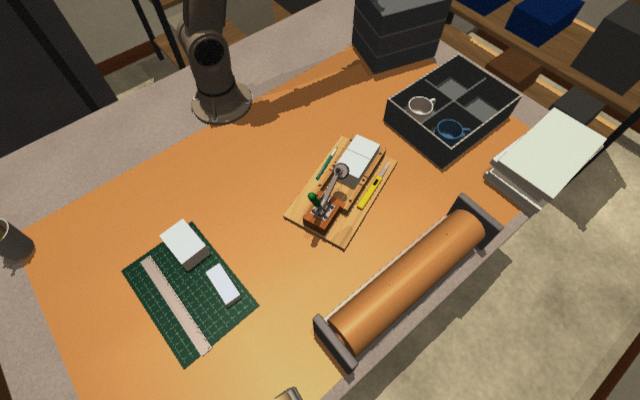

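View pics/top0.png

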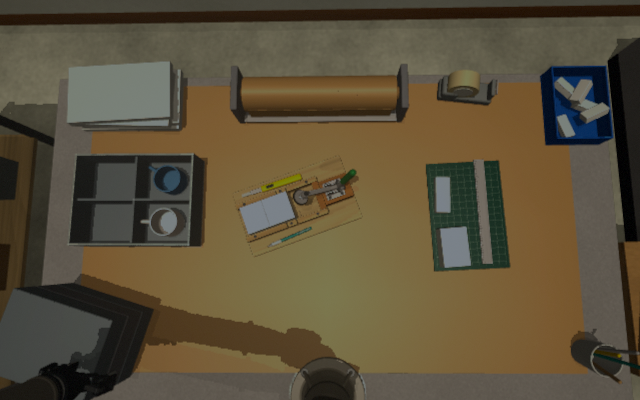

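```bash
python3 - <<'E'
import cv2
a=cv2.imread("pics/top0.png")[145:265,220:380];cv2.imwrite("pics/topc.png",cv2.resize(a,None,fx=5,fy=5,interpolation=cv2.INTER_CUBIC))
a=cv2.imread("pics/scene0.png")[125:255,275:405];cv2.imwrite("pics/scenec.png",cv2.resize(a,None,fx=4.6,fy=4.6,interpolation=cv2.INTER_CUBIC))
E
```

```text
(no output)
```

View pics/topc.png

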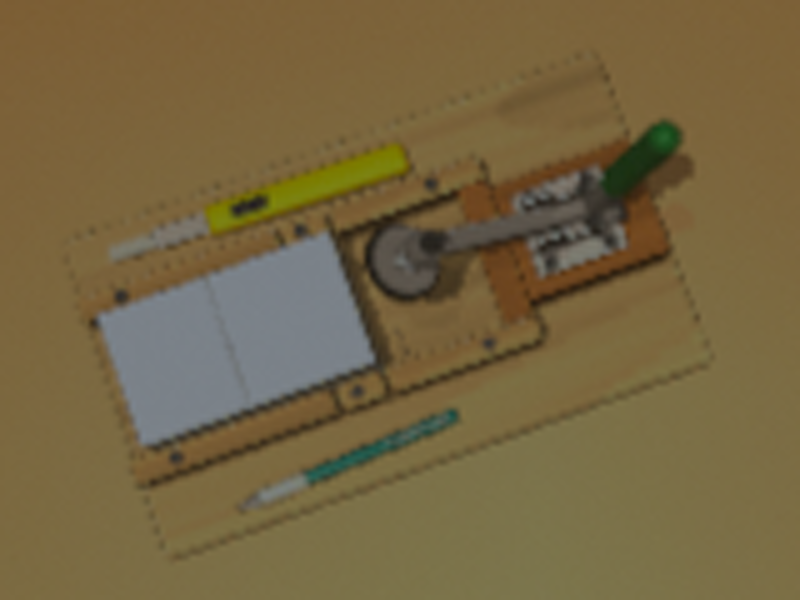

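View pics/scenec.png

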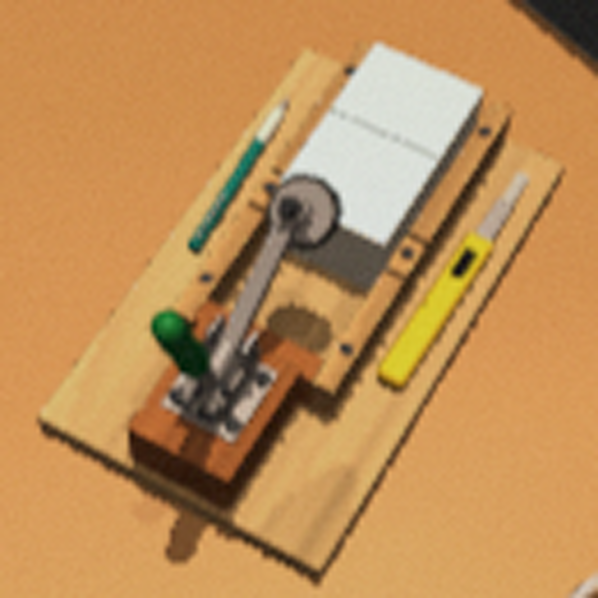

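```bash
cat > h.py <<'E'
import numpy as np,cv2
from plant import arm
def ray(c,u,v):
    d=np.array(c["attitude"])@np.array([(u-c["cx"])/c["fx"],(v-c["cy"])/c["fy"],1.]);return np.array(c["xyz"]),d
def onplane(c,u,v,z):
    o,d=ray(c,u,v);return o+d*(z-o[2])/d[2]
def two(c1,p1,c2,p2):
    o1,d1=ray(c1,*p1);o2,d2=ray(c2,*p2);A=np.stack([d1,-d2],1);t=np.linalg.lstsq(A,o2-o1,rcond=None)[0]
    a=o1+t[0]*d1;b=o2+t[1]*d2;return (a+b)/2,np.linalg.norm(a-b)
def jig(P,J):
    c,s=np.cos(J[2]),np.sin(J[2]);d=np.array(P)[:2]-J[:2];return np.array([c*d[0]+s*d[1],-s*d[0]+c*d[1]])
E
python3 - <<'E'
from h import *
t=arm.calibration("top");s=arm.calibration("scene")
T=lambda p:((p[0]+.5)/5+220-.5,(p[1]+.5)/5+145-.5)
S=lambda p:((p[0]+.5)/4.6+275-.5,(p[1]+.5)/4.6+125-.5)
# board corners +x+y? order: clamp/far, clamp/near, open/near, open/far
q=np.array([onplane(t,*T(p),18) for p in[(597,50),(712,362),(170,558),(66,240)]])
print(q.round(1)); 
ax=(q[2]+q[3]-q[0]-q[1])/2; ay=(q[1]+q[2]-q[0]-q[3])/2
print("top: centre",q.mean(0).round(1),np.linalg.norm(ax),np.linalg.norm(ay),np.degrees(np.arctan2(ax[1],ax[0])),np.degrees(np.arctan2(ay[1],ay[0])))
r=np.array([onplane(s,*S(p),18) for p in[(318,575),(40,420),(307,50),(563,165)]])
ax=(r[2]+r[3]-r[0]-r[1])/2
print(r.round(1),"scene: centre",r.mean(0).round(1),np.linalg.norm(ax),np.degrees(np.arctan2(ax[1],ax[0])))
for n,c,reg in(("top0",t,(220,380,145,265)),("scene0",s,(275,405,125,255))):
    im=cv2.imread(f"pics/{n}.png");x0,x1,y0,y1=reg
    hsv=cv2.cvtColor(im,cv2.COLOR_BGR2HSV)[y0:y1,x0:x1]
    m=((hsv[...,1]<60)&(hsv[...,2]>115)).astype(np.uint8)
    cs=cv2.findContours(m,0,2)[0];k=max(cs,key=cv2.contourArea);b=cv2.minAreaRect(k)
    bp=cv2.approxPolyDP(cv2.convexHull(k),4,True)[:,0]+[x0,y0]
    P=np.array([onplane(c,*p,78) for p in bp]);print(n,cv2.contourArea(k),bp.tolist(),P.round(1).tolist(),P.mean(0).round(1))
    g=((hsv[...,0]>50)&(hsv[...,0]<75)&(hsv[...,1]>120)).astype(np.uint8)
    cs=cv2.findContours(g,0,2)[0];k=max(cs,key=cv2.contourArea);print("green",cv2.contourArea(k),(k[:,0]+[x0,y0]).min(0),(k[:,0]+[x0,y0]).max(0))
# handle tip center (centre of end ball)
print("tip",two(t,T((663,138)),s,S((171,329))))
E
```

```text
[[ 688.9  -40.    18. ]
 [ 500.3 -106.    18. ]
 [ 387.4  211.7   18. ]
 [ 575.7  277.6   18. ]]
top: centre [538.   85.8  18. ] 337.1581530512758 199.67431053298068 109.58801119727323 -160.72487578950128
[[ 691.2  -38.4   18. ]
 [ 506.2 -103.3   18. ]
 [ 390.7  215.    18. ]
 [ 575.   282.1   18. ]] scene: centre [540.8  88.8  18. ] 339.77847413517276 109.93293067296332
top0 1272.5 [[284, 191], [294, 216], [248, 233], [240, 207]] [[569.7, 117.4, 78.0], [498.4, 88.6, 78.0], [451.4, 217.3, 78.0], [524.9, 241.5, 78.0]] [511.1 166.2  78. ]
green 51.0 [341 170] [355 182]
scene0 1088.0 [[379, 144], [359, 177], [322, 206], [336, 163], [355, 136]] [[522.4, 245.0, 78.0], [571.1, 119.9, 78.0], [576.6, -19.5, 78.0], [493.4, 101.5, 78.0], [454.3, 210.6, 78.0]] [523.6 131.5  78. ]
green 71.0 [308 193] [319 206]
tip (array([596.23366597, -68.69653489, 209.48020439]), np.float64(3.7859412758281907))
```

step_arm --commands '[{"linear": [4,-3,0],"spin": -0.125,"fingers": 0},{"linear": [8,-6,0],"spin": -0.25,"fingers": 0},{"linear": [12,-9.2,0],"spin": -0.375,"fingers": 0},{"linear": [16,-12.3,0],"spin": -0.5,"fingers": 0},{"linear": [20,-15.4,0],"spin": -0.625,"fingers": 0},{"linear": [24,-18.5,0],"spin": -0.75,"fingers": 0},{"linear": [28,-21.6,0],"spin": -0.875,"fingers": 0},{"linear": [32,-24.7,0],"spin": -0.995,"fingers": 0}]' --grip_force 60

```text
time_s: 0.9
tcp_pos: [443.4, 289.5, 231.0]
ee_rot: [[-0.334, 0.943, -0.001], [0.943, 0.334, -0.0], [0.0, -0.001, -1.0]]
contact_force: [1.1, 1.3, -0.3]
grip_width: -0.003
```

step_arm --commands '[{"linear": [2.7,-1.8,-1],"spin": 0,"fingers": 0},{"linear": [2.7,-1.8,-5],"spin": 0,"fingers": 0},{"linear": [2.7,-1.8,-9],"spin": 0,"fingers": 0},{"linear": [2.7,-1.8,-12],"spin": 0,"fingers": 0},{"linear": [2.7,-1.8,-12],"spin": 0,"fingers": 0}]'

```text
time_s: 1.4
tcp_pos: [465.2, 270.8, 106.3]
ee_rot: [[-0.338, 0.941, -0.01], [0.941, 0.338, -0.006], [-0.003, -0.012, -1.0]]
contact_force: [-0.4, -0.1, 0.3]
grip_width: -0.002
```

```bash
python3 - <<'E'
from h import *
a=arm.capture("scene")[90:270,260:440,::-1];cv2.imwrite("pics/s1.png",cv2.resize(a,None,fx=3.3,fy=3.3,interpolation=2))
a=arm.capture("wrist")[:,:,::-1];cv2.imwrite("pics/w1.png",a);print(arm.calibration("wrist"),arm.get_state()["tcp_pos"])
E
```

```text
{'fx': 311.16702635358814, 'fy': 311.16702635358814, 'cx': 319.59437318040546, 'cy': 198.02229901068543, 'xyz': array([443.57442917, 345.69006821, 253.27305739]), 'attitude': array([[ 9.40740263e-01,  3.23462915e-01,  1.01879835e-01],
       [ 3.39127682e-01, -8.96915809e-01, -2.83785918e-01],
       [-4.16585560e-04,  3.01519111e-01, -9.53460042e-01]])} [469.32943857 272.95802231 111.34678974]
```

View pics/s1.png

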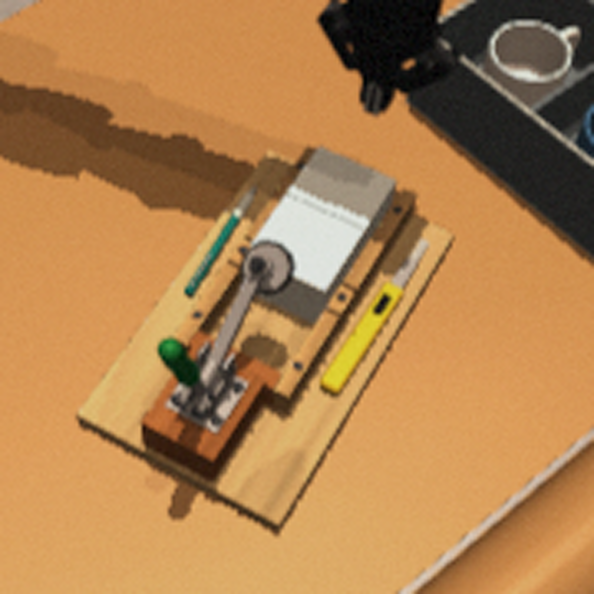

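View pics/w1.png

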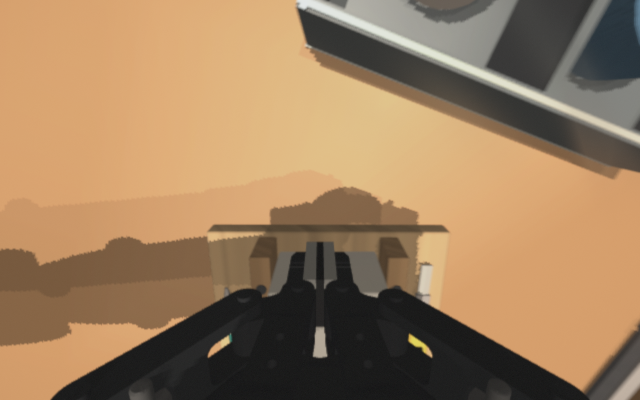

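step_arm --commands '[{"linear": [0,0,-3],"spin": 0,"fingers": 0},{"linear": [0,0,-6.5],"spin": 0,"fingers": 0},{"linear": [0,0,-6.5],"spin": 0,"fingers": 0},{"linear": [0.4,-1,-6.5],"spin": 0,"fingers": 0},{"linear": [0.7,-2,-6.5],"spin": 0,"fingers": 0},{"linear": [1.0,-2.8,-6.5],"spin": 0,"fingers": 0},{"linear": [1.3,-3.6,-6.5],"spin": 0,"fingers": 0},{"linear": [1.5,-4.2,-6.5],"spin": 0,"fingers": 0}]'

```text
time_s: 2.3
tcp_pos: [485.6, 230.8, 47.5]
ee_rot: [[-0.337, 0.941, 0.002], [0.941, 0.337, 0.002], [0.001, 0.002, -1.0]]
contact_force: [-0.9, 1.3, 1.1]
grip_width: 0.005
```

```bash
python3 - <<'E'
from h import *
J=np.array([539,87,np.radians(109.8)])
s=arm.get_state();print(s["time_s"],s["tcp_pos"],jig(s["tcp_pos"],J),s["contact_force"])
a=arm.capture("scene")[90:270,260:440,::-1];cv2.imwrite("pics/s2.png",cv2.resize(a,None,fx=3.3,fy=3.3,interpolation=2))
E
```

```text
2.3 [485.55232838 230.81352689  47.49041472] [153.4161349    1.57279137] [-0.87133031  1.26533167  1.07534644]
```

View pics/s2.png

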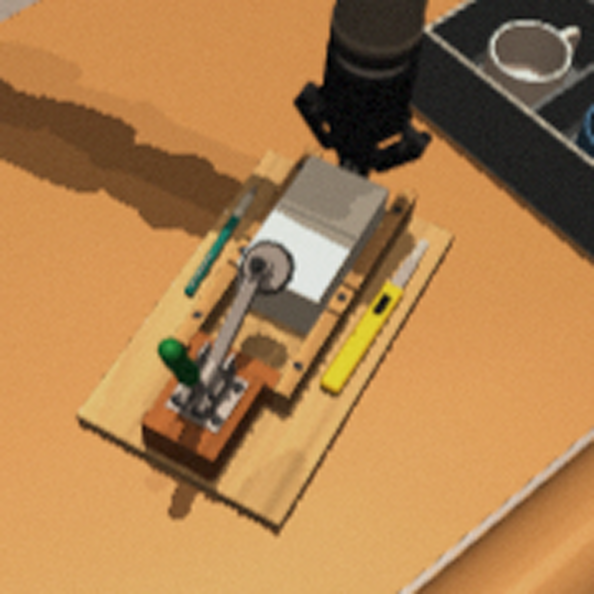

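step_arm --commands '[{"linear": [0.3,-0.8,0],"spin": 0,"fingers": 0},{"linear": [0.6,-1.6,0],"spin": 0,"fingers": 0},{"linear": [0.9,-2.4,0],"spin": 0,"fingers": 0},{"linear": [1.1,-3.2,0],"spin": 0,"fingers": 0},{"linear": [1.4,-3.9,0],"spin": 0,"fingers": 0},{"linear": [1.6,-4.4,0],"spin": 0,"fingers": 0},{"linear": [1.7,-4.7,0],"spin": 0,"fingers": 0},{"linear": [1.8,-4.9,0],"spin": 0,"fingers": 0}]'

```text
time_s: 3.15
tcp_pos: [502.3, 181.7, 46.2]
ee_rot: [[-0.338, 0.941, -0.001], [0.941, 0.338, -0.0], [0.0, -0.001, -1.0]]
contact_force: [-0.4, 2.2, 0.2]
grip_width: 0.004
```

```bash
python3 - <<'E'
from h import *
J=np.array([539,87,np.radians(109.8)])
s=arm.get_state();print(s["time_s"],s["tcp_pos"],jig(s["tcp_pos"],J),s["contact_force"])
a=arm.capture("scene")[90:270,260:440,::-1];cv2.imwrite("pics/s3.png",cv2.resize(a,None,fx=3.3,fy=3.3,interpolation=2))
E
```

```text
3.15 [502.25451118 181.73162114  46.20756002] [101.578251     2.48393145] [-0.42493359  2.1640137   0.20225709]
```

View pics/s3.png

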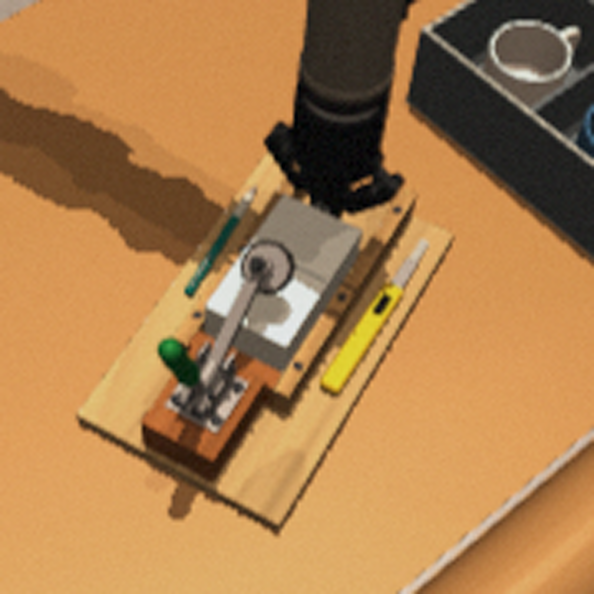

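Block is sliding well (about 15 mm gap left to the stop). Creep on until the force rises.

step_arm --commands '[{"linear": [0.1,-0.4,0],"spin": 0,"fingers": 0},{"linear": [0.3,-0.8,0],"spin": 0,"fingers": 0},{"linear": [0.4,-1.1,0],"spin": 0,"fingers": 0},{"linear": [0.4,-1.1,0],"spin": 0,"fingers": 0}]'

```text
time_s: 3.6
tcp_pos: [505.7, 172.5, 46.2]
ee_rot: [[-0.339, 0.941, -0.001], [0.941, 0.339, 0.002], [0.002, -0.001, -1.0]]
contact_force: [-1.5, 4.3, 0.2]
grip_width: -0.001
```

step_arm --commands '[{"linear": [0,-0.1,0],"spin": 0,"fingers": 0},{"linear": [0.1,-0.2,0],"spin": 0,"fingers": 0},{"linear": [0.1,-0.2,0],"spin": 0,"fingers": 0}]'

```text
time_s: 3.9
tcp_pos: [505.7, 172.5, 46.2]
ee_rot: [[-0.341, 0.94, -0.003], [0.94, 0.341, 0.004], [0.005, -0.001, -1.0]]
contact_force: [-2.7, 6.8, 2.4]
grip_width: -0.005
```

```bash
python3 - <<'E'
from h import *
J=np.array([539,87,np.radians(109.8)])
s=arm.get_state();print(s["time_s"],s["tcp_pos"],jig(s["tcp_pos"],J),s["contact_force"])
a=arm.capture("scene")[90:270,260:440,::-1];cv2.imwrite("pics/s4.png",cv2.resize(a,None,fx=3.3,fy=3.3,interpolation=2))
a=arm.capture("top")[145:265,220:380,::-1];cv2.imwrite("pics/t4.png",cv2.resize(a,None,fx=5,fy=5,interpolation=2))
E
```

```text
3.9 [505.69486201 172.54518071  46.18200942] [91.76952858  2.35876724] [-2.72780524  6.8324329   2.37412859]
```

View pics/s4.png

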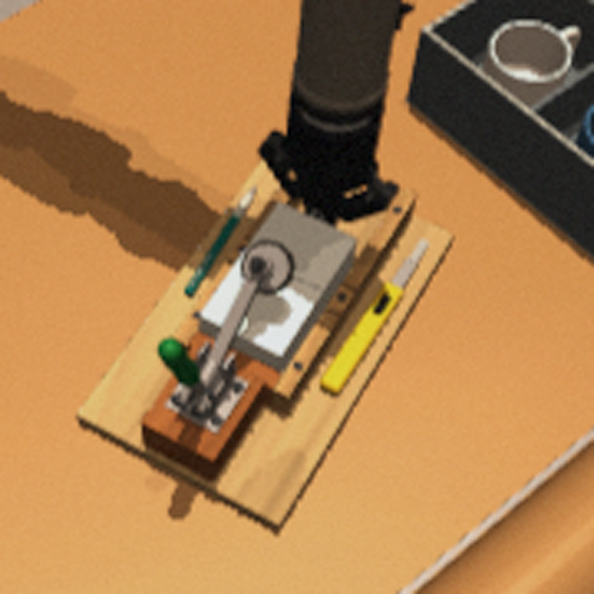

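View pics/t4.png

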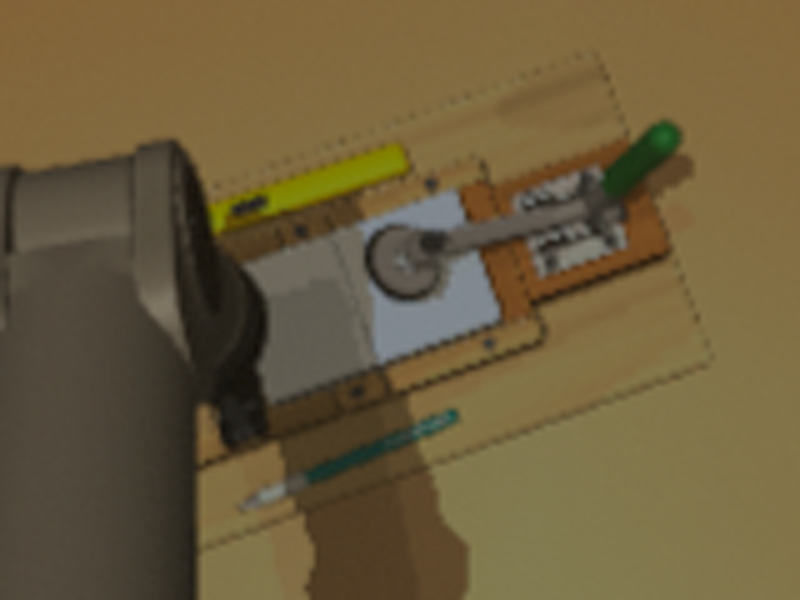

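step_arm --commands '[{"linear": [0.1,-0.2,0],"spin": 0,"fingers": 0},{"linear": [0.1,-0.4,0],"spin": 0,"fingers": 0},{"linear": [0.1,-0.4,0],"spin": 0,"fingers": 0},{"linear": [0.1,-0.4,0],"spin": 0,"fingers": 0}]'

```text
time_s: 4.4
tcp_pos: [505.7, 172.6, 46.3]
ee_rot: [[-0.343, 0.939, -0.004], [0.939, 0.343, 0.009], [0.009, -0.001, -1.0]]
contact_force: [-4.7, 12.1, 2.2]
grip_width: -0.001
```

step_arm --commands '[{"linear": [-0.6,1.4,0],"spin": 0,"fingers": 0},{"linear": [-1.3,3.5,0],"spin": 0,"fingers": 0},{"linear": [-1.7,4.5,2],"spin": 0,"fingers": 0},{"linear": [-1.7,4.5,6],"spin": 0,"fingers": 0},{"linear": [-1.7,4.5,10.5],"spin": 0,"fingers": 0},{"linear": [-1.7,4.5,15],"spin": 0,"fingers": 0},{"linear": [-1.7,4.5,19.5],"spin": 0,"fingers": 0},{"linear": [-1.7,4.5,22],"spin": 0,"fingers": 0}]'

```text
time_s: 5.2
tcp_pos: [493.7, 208.6, 270.6]
ee_rot: [[-0.336, 0.942, 0.007], [0.942, 0.336, 0.001], [-0.001, 0.007, -1.0]]
contact_force: [1.2, 0.3, 0.7]
grip_width: 0.002
```

```bash
python3 - <<'E'
from h import *
J=np.array([539,87,np.radians(109.8)])
s=arm.get_state();print(s["time_s"],s["tcp_pos"],jig(s["tcp_pos"],J),s["contact_force"])
a=arm.capture("scene")[90:270,260:440,::-1];cv2.imwrite("pics/s5.png",cv2.resize(a,None,fx=3.3,fy=3.3,interpolation=2))
a=arm.capture("wrist")[:,:,::-1];cv2.imwrite("pics/w5.png",a)
E
```

```text
5.2 [493.69397481 208.62648163 270.58137478] [129.78288631   1.42806638] [1.23251371 0.2847632  0.74462331]
```

View pics/s5.png

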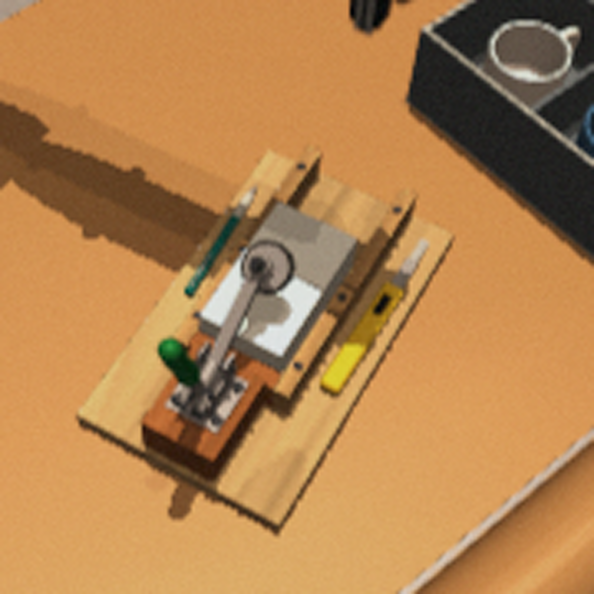

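View pics/w5.png

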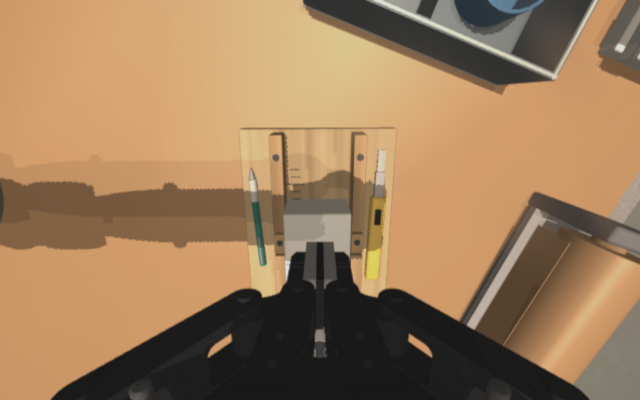

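step_arm --commands '[{"linear": [1.4,-4,0],"spin": 0,"fingers": 0},{"linear": [2.8,-8,0],"spin": 0,"fingers": 0},{"linear": [4.4,-12.1,0],"spin": 0,"fingers": 0},{"linear": [5.9,-16.2,0],"spin": 0,"fingers": 0},{"linear": [7.3,-20,0],"spin": 0,"fingers": 0},{"linear": [8.1,-22.2,0],"spin": 0,"fingers": 0},{"linear": [8.1,-22.2,0],"spin": 0,"fingers": 0},{"linear": [8.1,-22.2,-1],"spin": 0,"fingers": 0}]'

```text
time_s: 6.1
tcp_pos: [572.7, -13.2, 256.0]
ee_rot: [[-0.336, 0.942, 0.001], [0.942, 0.336, -0.001], [-0.001, 0.001, -1.0]]
contact_force: [0.3, 1.1, 0.1]
grip_width: -0.002
```

```bash
python3 - <<'E'
from h import *
J=np.array([539,87,np.radians(109.8)])
s=arm.get_state();print(s["time_s"],s["tcp_pos"],jig(s["tcp_pos"],J),s["contact_force"])
a=arm.capture("scene")[90:270,230:410,::-1];cv2.imwrite("pics/s6.png",cv2.resize(a,None,fx=3.3,fy=3.3,interpolation=2))
a=arm.capture("top")[145:265,220:380,::-1];cv2.imwrite("pics/t6.png",cv2.resize(a,None,fx=5,fy=5,interpolation=2))
E
```

```text
6.1 [572.7347782  -13.23899489 255.9886876 ] [-105.7401912    2.2143446] [0.32115038 1.06844487 0.07801585]
```

View pics/s6.png

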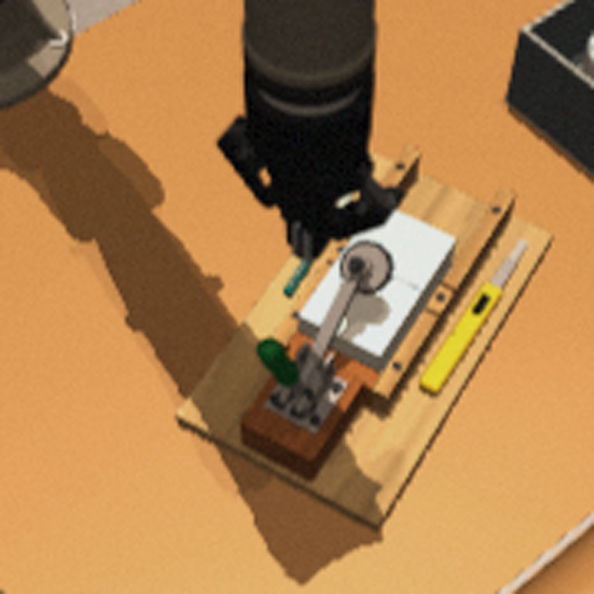

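View pics/t6.png

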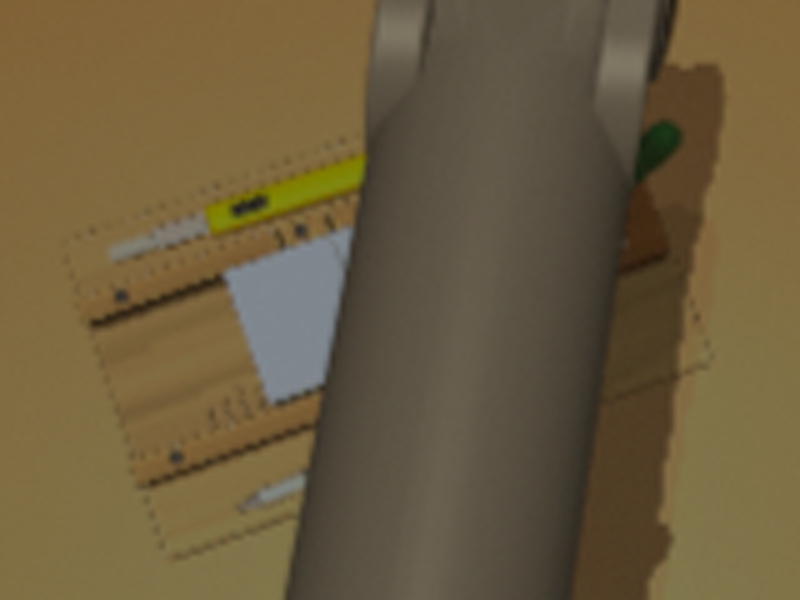

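step_arm --commands '[{"linear": [0,0,-3],"spin": 0,"fingers": 0},{"linear": [0,0,-5.8],"spin": 0,"fingers": 0},{"linear": [0,0,-5.8],"spin": 0,"fingers": 0},{"linear": [0.3,-0.9,-5.8],"spin": 0,"fingers": 0},{"linear": [0.7,-1.9,-5.8],"spin": 0,"fingers": 0},{"linear": [1.0,-2.8,-5.8],"spin": 0,"fingers": 0},{"linear": [1.4,-3.8,-6],"spin": 0,"fingers": 0},{"linear": [1.4,-3.8,-6],"spin": 0,"fingers": 0}]'

```text
time_s: 7.0
tcp_pos: [587.0, -53.2, 196.9]
ee_rot: [[-0.335, 0.942, 0.001], [0.942, 0.335, -0.002], [-0.002, 0.001, -1.0]]
contact_force: [0.0, 0.2, 0.2]
grip_width: 0.0
```

```bash
python3 - <<'E'
from h import *
J=np.array([539,87,np.radians(109.8)])
s=arm.get_state();print(s["time_s"],s["tcp_pos"],jig(s["tcp_pos"],J),s["contact_force"])
a=arm.capture("scene")[90:270,230:410,::-1];cv2.imwrite("pics/s7.png",cv2.resize(a,None,fx=3.3,fy=3.3,interpolation=2))
E
```

```text
7.0 [587.01964019 -53.16824079 196.89233731] [-148.14767522    2.29954238] [0.00997055 0.18292119 0.21791337]
```

View pics/s7.png

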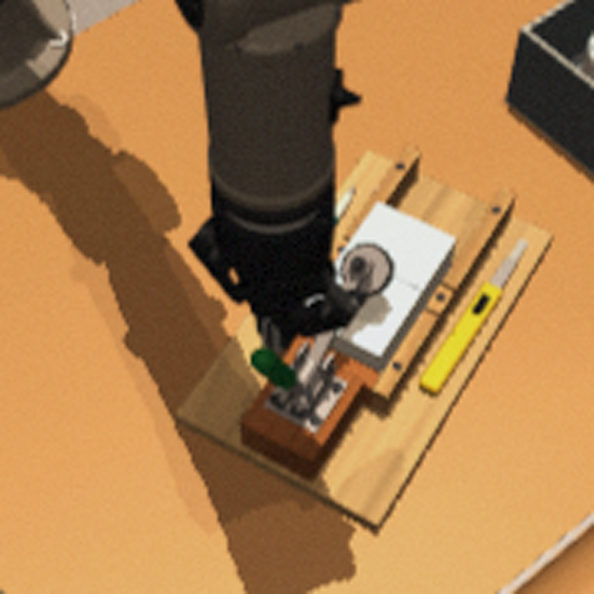

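step_arm --commands '[{"linear": [0.5,-0.9,-0.2],"spin": 0,"fingers": 0},{"linear": [0.8,-1.7,-0.5],"spin": 0,"fingers": 0},{"linear": [1.1,-2.4,-1.0],"spin": 0,"fingers": 0},{"linear": [1.4,-3.2,-1.7],"spin": 0,"fingers": 0},{"linear": [1.6,-3.8,-2.4],"spin": 0,"fingers": 0},{"linear": [1.8,-4.4,-3.1],"spin": 0,"fingers": 0},{"linear": [2.0,-4.9,-3.8],"spin": 0,"fingers": 0},{"linear": [2.0,-4.9,-3.8],"spin": 0,"fingers": 0}]'

```text
time_s: 7.85
tcp_pos: [606.8, -100.2, 157.9]
ee_rot: [[-0.337, 0.941, 0.001], [0.941, 0.337, -0.001], [-0.001, 0.0, -1.0]]
contact_force: [-0.9, 0.2, 6.7]
grip_width: 0.0
```

```bash
python3 - <<'E'
from h import *
J=np.array([539,87,np.radians(109.8)])
s=arm.get_state();print(s["time_s"],s["tcp_pos"],jig(s["tcp_pos"],J),s["contact_force"])
a=arm.capture("scene")[90:270,230:410,::-1];cv2.imwrite("pics/s8.png",cv2.resize(a,None,fx=3.3,fy=3.3,interpolation=2))
E
```

```text
7.85 [ 606.80697436 -100.16087113  157.94579605] [-199.06485782   -0.39979394] [-0.88933379  0.22681195  6.65073169]
```

View pics/s8.png

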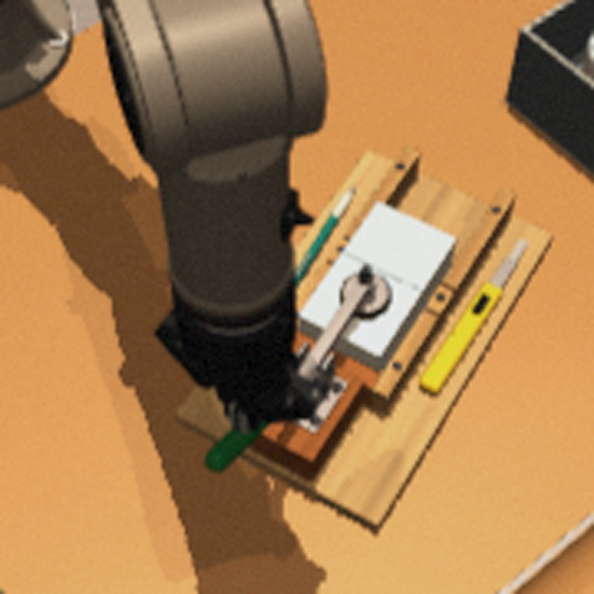

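step_arm --commands '[{"linear": [0.2,-0.4,-0.7],"spin": 0,"fingers": 0},{"linear": [0.3,-0.8,-1.4],"spin": 0,"fingers": 0},{"linear": [0.4,-1.1,-2.0],"spin": 0,"fingers": 0},{"linear": [0.5,-1.3,-2.6],"spin": 0,"fingers": 0},{"linear": [0.5,-1.4,-3.1],"spin": 0,"fingers": 0},{"linear": [0.5,-1.4,-3.2],"spin": 0,"fingers": 0}]'

```text
time_s: 8.5
tcp_pos: [611.1, -113.1, 125.6]
ee_rot: [[-0.338, 0.941, -0.001], [0.941, 0.338, -0.0], [0.0, -0.001, -1.0]]
contact_force: [-0.8, 0.8, 1.1]
grip_width: -0.002
```

```bash
python3 - <<'E'
from h import *
J=np.array([539,87,np.radians(109.8)])
s=arm.get_state();print(s["time_s"],s["tcp_pos"],jig(s["tcp_pos"],J),s["contact_force"])
a=arm.capture("scene")[90:270,230:410,::-1];cv2.imwrite("pics/s9.png",cv2.resize(a,None,fx=3.3,fy=3.3,interpolation=2))
E
```

```text
8.5 [ 611.13387068 -113.07484086  125.57896798] [-2.12681047e+02 -9.64362255e-02] [-0.77307771  0.83422453  1.1430951 ]
```

View pics/s9.png

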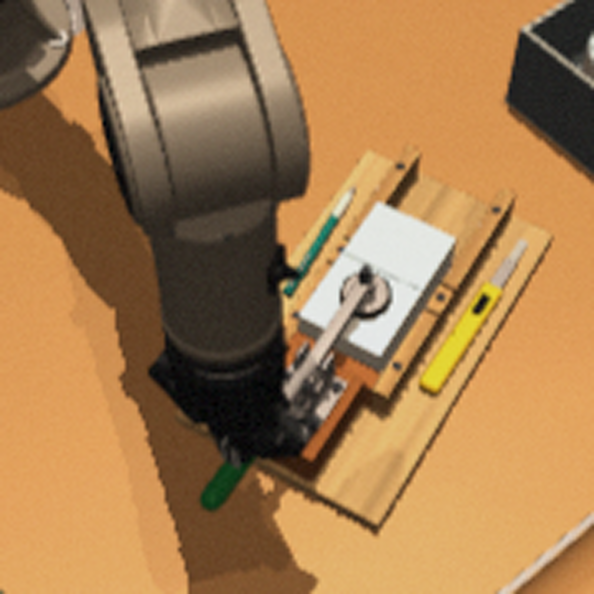

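step_arm --commands '[{"linear": [0,0,-0.3],"spin": 0,"fingers": 0},{"linear": [0,0,-0.5],"spin": 0,"fingers": 0},{"linear": [0,0,-0.5],"spin": 0,"fingers": 0}]'

```text
time_s: 8.85
tcp_pos: [611.7, -113.3, 123.7]
ee_rot: [[-0.338, 0.941, 0.002], [0.941, 0.338, -0.0], [-0.001, 0.001, -1.0]]
contact_force: [-2.9, 0.6, 9.8]
grip_width: 0.001
```

step_arm --commands '[{"linear": [0,0,2],"spin": 0,"fingers": 0},{"linear": [0,0,6],"spin": 0,"fingers": 0},{"linear": [0,0,10],"spin": 0,"fingers": 0},{"linear": [0,0,14],"spin": 0,"fingers": 0},{"linear": [-2,-3,15],"spin": 0,"fingers": 0},{"linear": [-5,-7,15],"spin": 0,"fingers": 0},{"linear": [-8,-11,15],"spin": 0,"fingers": 0},{"linear": [-10,-14,15],"spin": 0,"fingers": 0}]'

```text
time_s: 9.65
tcp_pos: [508.7, -256.2, 272.0]
ee_rot: [[-0.335, 0.942, 0.0], [0.942, 0.335, -0.002], [-0.002, -0.0, -1.0]]
contact_force: [-0.0, 0.3, -0.5]
grip_width: -0.003
```

```bash
python3 - <<'E'
from h import *
s=arm.get_state();print(s["time_s"],s["tcp_pos"],s["contact_force"])
A=arm.capture("scene")[:,:,::-1];a=A[90:270,230:410];cv2.imwrite("pics/s10.png",cv2.resize(a,None,fx=3.3,fy=3.3,interpolation=2))
A=arm.capture("top")[:,:,::-1];cv2.imwrite("pics/t10f.png",A);a=A[145:265,220:380];cv2.imwrite("pics/t10.png",cv2.resize(a,None,fx=5,fy=5,interpolation=2))
E
```

```text
9.65 [ 508.73741754 -256.17400891  271.98270458] [-0.04956035  0.31836568 -0.47570074]
```

View pics/s10.png

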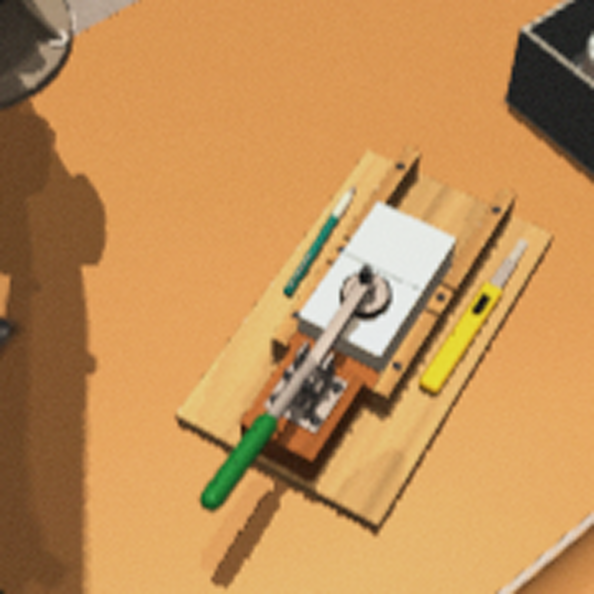

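View pics/t10.png

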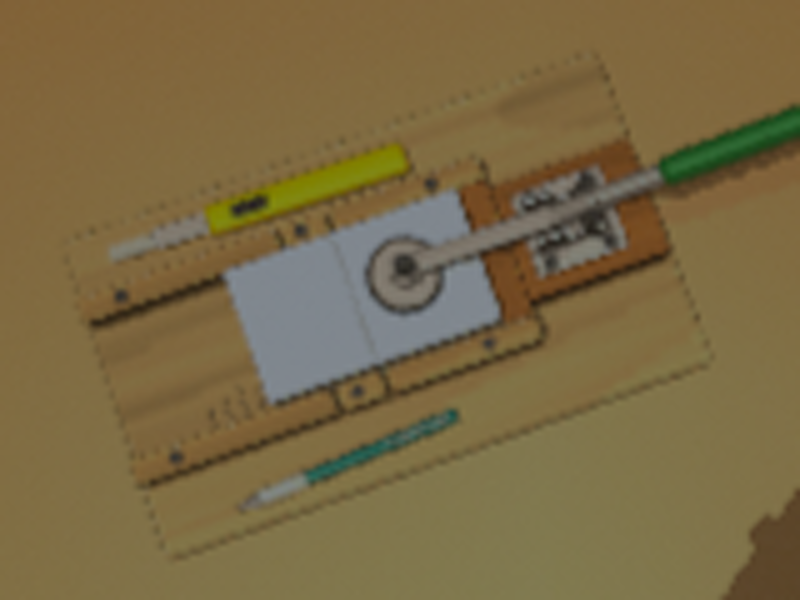

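```bash
python3 - <<'E'
from h import *
J=np.array([539,87,np.radians(109.8)])
t=arm.calibration("top");s=arm.calibration("scene")
T=lambda p:((p[0]+.5)/5+219.5,(p[1]+.5)/5+144.5)
for p in[(226,276),(271,403),(500,320),(459,191)]:print(jig(onplane(t,*T(p),78),J))
im=cv2.imread("pics/t10f.png");h=cv2.cvtColor(im,cv2.COLOR_BGR2HSV)
g=((h[...,0]>45)&(h[...,0]<75)&(h[...,1]>120)&(h[...,2]>50)).astype(np.uint8);g[:,:340]=0;g[:,420:]=0;g[:145]=0;g[200:]=0
ys,xs=np.nonzero(g);print(xs.min(),xs.max(),ys[xs==xs.max()],ys[xs==xs.min()])
tip_t=(xs.max(),ys[xs==xs.max()].mean())
tip_s=(208/3.3+230,500/3.3+90)
P,e=two(t,tip_t,s,tip_s);print("tip",P,e,jig(P,J))
E
```

```text
[ 77.5829384  -34.22483407]
[77.13813371 42.52106814]
[-59.36747592  42.79180849]
[-62.64419045 -34.49295428]
352 382 [167 168 169 170] [177 178]
tip [ 624.41969673 -153.32132027  121.23753366] 5.769247051709505 [-255.04859903    1.03619427]
```

```bash
python3 -c "
from plant import arm
print(arm.get_state()['time_s'],arm.job_done())"
```

```text
the job is handed in; nothing more can be done
9.75 None
```

I pushed the block home against the end stop first, then pushed the clamp handle over and down until it locked. I handed the job in at 9.75 s with the arm clear of everything.

- **Block home:** the tool stopped moving while the push force rose to about 13 N. In the final top view, the block's +x end is at jig x ≈ 77.4 mm (78 expected), and its other end at about -61 mm (-62 expected).
- **Clamp locked:** the resistance fell from 6.7 N to about 1 N as the handle went over, and a further press met a hard stop. After I let go, the handle stayed down with its tip about 121 mm up (120 expected). The pad is on the block, near its grey line.
- **Bystanders:** the pen and knife look unmoved in the last pictures. I did not go near the rule, foam pieces or cups, and did not check them again at the end.
- **Disagreement:** the handle tip measured at jig x ≈ -255 mm, against the nominal -262. I put this down to rough pixel picking, as the two camera rays missed each other by 6 mm.

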